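# Unclamp the welded post foot and pack both finished feet in the divided crate

## Task

Free the post foot in the welding jig by swinging the blue handle of the toggle clamp right back, away from the foot, and leave the clamp open. Pack both finished feet, this one and the one standing on the bench, upright in the plywood crate, each in an empty cell of its own: turn the plate square to the cell so that it does not catch on the dividers, and lower it to the bottom before letting go. Do not tip either foot, and leave the feet already packed and the tools where they are.

Things in the scene. Friction and masses are not known exactly. Their poses are not given: they have to be found in the camera images.
- foot_jig: welded steel foot: plate 64 x 64 x 8 mm, round tube 33.7 mm in diameter upright in its centre, 110 mm tall over all, 0.5 kg. Origin: centre of the plate's underside; z up the tube, x and y square to the plate's edges. Stands in the jig 12 mm above the bench, one plate corner under the clamp, 16 mm tall pins behind the two edges away from it; lifts straight up once the clamp is open.
- foot_bench: welded steel foot: plate 64 x 64 x 8 mm, round tube 33.7 mm in diameter upright in its centre, 110 mm tall over all, 0.5 kg. Origin: centre of the plate's underside; z up the tube, x and y square to the plate's edges. This one stands free on the bench between jig and crate.
- stored_a: welded steel foot: plate 64 x 64 x 8 mm, round tube 33.7 mm in diameter upright in its centre, 110 mm tall over all, 0.5 kg. Origin: centre of the plate's underside; z up the tube, x and y square to the plate's edges. Already packed: it stands in one of the crate's cells (which changes); leave it there.
- stored_b: welded steel foot: plate 64 x 64 x 8 mm, round tube 33.7 mm in diameter upright in its centre, 110 mm tall over all, 0.5 kg. Origin: centre of the plate's underside; z up the tube, x and y square to the plate's edges. Already packed: it stands in one of the crate's cells (which changes); leave it there.
- stored_c: welded steel foot: plate 64 x 64 x 8 mm, round tube 33.7 mm in diameter upright in its centre, 110 mm tall over all, 0.5 kg. Origin: centre of the plate's underside; z up the tube, x and y square to the plate's edges. Already packed: it stands in one of the crate's cells (which changes); leave it there.
- crate: open plywood crate, fixed: 264 (x) x 178 (y) x 62 mm tall, a 14 mm batten on each x end. Walls, dividers (as tall as the walls) and floor 6 mm thick; 3 x 2 cells, 80 x 80 mm inside, square to its x, y. Three cells hold a foot, three are empty (which ones changes) with a 2 mm black rubber pad: a foot stands 8 mm above the bench there. Origin: centre of the underside.
- cell0 (a point): centre of the floor of one cell of the crate (top of the 6 mm plywood floor, under any pad), cell 1 of 6; axes as the crate's
- cell1 (a point): centre of the floor of one cell of the crate (top of the 6 mm plywood floor, under any pad), cell 2 of 6; axes as the crate's
- cell2 (a point): centre of the floor of one cell of the crate (top of the 6 mm plywood floor, under any pad), cell 3 of 6; axes as the crate's
- cell3 (a point): centre of the floor of one cell of the crate (top of the 6 mm plywood floor, under any pad), cell 4 of 6; axes as the crate's
- cell4 (a point): centre of the floor of one cell of the crate (top of the 6 mm plywood floor, under any pad), cell 5 of 6; axes as the crate's
- cell5 (a point): centre of the floor of one cell of the crate (top of the 6 mm plywood floor, under any pad), cell 6 of 6; axes as the crate's
- jig: welding jig, fixed: grey steel plate 210 (x) x 120 (y) x 12 mm; toggle clamp on its -x half (towards the robot, base up to 46 mm above the bench), foot on its +x half, 55 mm from the centre. Origin: centre of the plate's underside, z up.
- handle_grip (a point): middle of the clamp's blue handle grip (80 mm long, 20 wide along jig y, 17 thick; upright when clamped, top 167 mm over the bench; z to its free end). Opens towards the jig's -x, about 70 degrees, 2 to 4 N, stays open. In the jig's frame (x, z in mm; y 0) it passes (-28, 137), (-46, 135), (-66, 130), (-91, 121), (-113, 108), (-124, 99), (-137, 82 = open).
- clamp_tip (a point): underside of the rubber tip (13 mm in diameter) of the clamp's spindle, 1 mm above the foot's plate when clamped; its bar is 80 mm long, hinged 42 mm above the bench, 45 mm from the jig's centre towards -x
- clamp_bar (a joint): angle of the clamp bar in rad: 0 = clamped (bar level over the foot's plate), 1.65 = fully open (bar just past upright; no spring); locked while the handle is upright
- wire_brush: wire hand brush lying on the bench, wooden handle, 250 mm long, 20 mm high. Origin: on its underside near the middle. Bystander.
- chipping_hammer: chipping hammer lying on the bench, 260 mm long, 22 mm high, black grip. Origin: on its underside near the middle of the handle. Bystander.
- magnet_square: yellow triangular welding magnet, 90 mm, 20 mm thick, lying flat. Origin: its centre, underside. Bystander.
- g_clamp: green G-clamp lying flat, 210 x 140 mm, 20 mm high. Origin: centre of its frame, underside. Bystander.
- spray_can: upright spray can, 52 mm in diameter, 165 mm tall. Origin: centre of its underside. Bystander.
- soapstone_holder: flat aluminium soapstone holder, 135 mm long, 10 mm high, lying on the bench. Origin: centre of its underside. Bystander.
Mind the look-alikes: they are no part of the job. Of the things shaped like the jig, the grey one is meant.

How it is judged:
On the way:
1. the toggle clamp is swung open while the foot still stands in the jig (value of joint clamp_bar above 1.1 rad and distance of foot_jig from where it was at the start of the episode below 0.03 m), for 0.2 s.
At the end, for the whole second after the job is handed in: Both feet stand upright (0.08 rad), at rest, each in a crate cell of its own: within 30 mm of the cell's centre along each axis, underside at most 6 mm above the plywood floor. The clamp bar is still open (over 1.1 rad); the three packed feet still stand upright (0.1 rad) (((z of foot_jig in the frame of cell0 below 0.006 m and x of foot_jig in the frame of cell0 between -0.03 and 0.03 m and y of foot_jig in the frame of cell0 between -0.03 and 0.03 m) or (z of foot_jig in the frame of cell1 below 0.006 m and x of foot_jig in the frame of cell1 between -0.03 and 0.03 m and y of foot_jig in the frame of cell1 between -0.03 and 0.03 m) or (z of foot_jig in the frame of cell2 below 0.006 m and x of foot_jig in the frame of cell2 between -0.03 and 0.03 m and y of foot_jig in the frame of cell2 between -0.03 and 0.03 m) or (z of foot_jig in the frame of cell3 below 0.006 m and x of foot_jig in the frame of cell3 between -0.03 and 0.03 m and y of foot_jig in the frame of cell3 between -0.03 and 0.03 m) or (z of foot_jig in the frame of cell4 below 0.006 m and x of foot_jig in the frame of cell4 between -0.03 and 0.03 m and y of foot_jig in the frame of cell4 between -0.03 and 0.03 m) or (z of foot_jig in the frame of cell5 below 0.006 m and x of foot_jig in the frame of cell5 between -0.03 and 0.03 m and y of foot_jig in the frame of cell5 between -0.03 and 0.03 m)) and angle between each of foot_jig, foot_bench's own z axis and vertical below 0.08 rad and linear speed of each of foot_jig, foot_bench below 0.02 m/s and ((z of foot_bench in the frame of cell0 below 0.006 m and x of foot_bench in the frame of cell0 between -0.03 and 0.03 m and y of foot_bench in the frame of cell0 between -0.03 and 0.03 m) or (z of foot_bench in the frame of cell1 below 0.006 m and x of foot_bench in the frame of cell1 between -0.03 and 0.03 m and y of foot_bench in the frame of cell1 between -0.03 and 0.03 m) or (z of foot_bench in the frame of cell2 below 0.006 m and x of foot_bench in the frame of cell2 between -0.03 and 0.03 m and y of foot_bench in the frame of cell2 between -0.03 and 0.03 m) or (z of foot_bench in the frame of cell3 below 0.006 m and x of foot_bench in the frame of cell3 between -0.03 and 0.03 m and y of foot_bench in the frame of cell3 between -0.03 and 0.03 m) or (z of foot_bench in the frame of cell4 below 0.006 m and x of foot_bench in the frame of cell4 between -0.03 and 0.03 m and y of foot_bench in the frame of cell4 between -0.03 and 0.03 m) or (z of foot_bench in the frame of cell5 below 0.006 m and x of foot_bench in the frame of cell5 between -0.03 and 0.03 m and y of foot_bench in the frame of cell5 between -0.03 and 0.03 m)) and value of joint clamp_bar above 1.1 rad and angle between each of stored_a, stored_b, stored_c's own z axis and vertical below 0.1 rad); the robot touches nothing.
It fails at once if a packed foot or one of the tools on the bench is shifted by more than 35 mm, or a packed foot or the spray can tipped by more than 0.4 rad ((distance of stored_a from where it was at the start of the episode above 0.035 m or angle between stored_a's own z axis and vertical above 0.4 rad) or (distance of stored_b from where it was at the start of the episode above 0.035 m or angle between stored_b's own z axis and vertical above 0.4 rad) or (distance of stored_c from where it was at the start of the episode above 0.035 m or angle between stored_c's own z axis and vertical above 0.4 rad) or (distance of spray_can from where it was at the start of the episode above 0.035 m or angle between spray_can's own z axis and vertical above 0.4 rad) or distance of any of wire_brush, chipping_hammer, magnet_square, g_clamp, soapstone_holder from where it was at the start of the episode above 0.035 m).
It fails at once if one of the two feet is tipped by more than 0.5 rad (angle between any of foot_jig, foot_bench's own z axis and vertical above 0.5 rad).
It fails at once if a foot is let go over the crate more than 30 mm above the floor of its cell (dropped in, or left lying on a divider) ((contact force between the fingers and foot_jig below 0.05 N and z of foot_jig in the frame of crate above 0.036 m and x of foot_jig in the frame of crate between -0.15 and 0.15 m and y of foot_jig in the frame of crate between -0.11 and 0.11 m) or (contact force between the fingers and foot_bench below 0.05 N and z of foot_bench in the frame of crate above 0.036 m and x of foot_bench in the frame of crate between -0.15 and 0.15 m and y of foot_bench in the frame of crate between -0.11 and 0.11 m)).
It also fails if it takes over 67 s, if anything falls off the work surface, if the arm or the gripper's body presses on something with over 40 N, if the wrist force passes 120 N, or if a joint passes its speed limit or range.

## Robot

A 6-joint arm with a two-finger parallel gripper is mounted at the origin on the work surface. World frame = base frame: x ahead of the robot, y to its left, z up, the work surface at z = 0. Lengths are in m, angles in rad, forces in N, time in s.
With the tool pointing down it reaches from about 0.35 to 0.975 m from the base axis. Payload 4.9 kg.
Tool frame: the origin (TCP) lies midway between the tips of the shut fingers; the grasp point (between the pads) lies ctrl.grip_point_offset behind it (ctrl.grip_point_offset is the distance from the TCP to the grasp point, in m); x points along the fingers, y is the direction in which the jaws open and shut, and the axes are right-handed (so a half turn about x gives the same grasp; the last joint's range is limited). The gripper opens to 85 mm and grips with 20 to 120 N. Pads are 22 mm wide; open, the fingers measure 114 mm over their backs; the gripper's body (76 mm by 85 mm) begins 54 mm behind the grasp point. The pads swing forward as they close: fully open they stand 13 mm farther back than shut.
Start: joints at [1.066, 0.053, 1.613, -0, 1.476, -0.119], TCP at [0.235, 0.579, 0.231] pointing down, gripper open.
Joint ranges: [-3.01, 3.01], [-1.01, 2.22], [0.06, 2.58], [-1.02, 4.17], [0.09, 2.62], [-3.14, 3.14]. Speed limits (rad/s): [2.57, 2.57, 3.14, 3.14, 3.14, 3.14].

## Interface

Orientations are given as a rotation vector (axis times angle).
In Python, from station import ctrl gives the robot as it stands. The module is installed in compiled form; this text tells all that it offers.
- The arm moves only by the tool drive_tool, never from a script. Its argument "commands" is text: rows parted by semicolons, each of 5 numbers parted by spaces: the closure, from -1 (fully open) to 1 (shut), so that 0 is half open, then the shift along the tool's x, y, z in units of 40 mm (1.0 is 40 mm), then the turn about the tool's x in units of 5 degrees (1.0 is 5 degrees). A call has 1 to 8 rows; each row is the pose to reach, as a shift and turn from the pose commanded when the call began, along the tool's axes at that moment; what a row does not reach only later rows make up. A row lasts 1/12 s, in which the tool goes at most 41.7 mm and 7.16 degrees, less where a joint would pass 70% of its speed; a pose out of reach is approached as far as the arm can. A call with a gripper value outside its range is refused whole. The fingers move at their own pace and stop on an object; "newtons" is the grip in N (left out, the last holds). Time passes only in rows, so rows that repeat a pose let the fingers close. It gives the time, the measured TCP pose, the force and the opening at its end, in the units of the state.
- ctrl.get_obs(): the state, without advancing time (a new reading comes with each control period).
- ctrl.get_image(name): name is "scene" or "top"; returns (picture, depth): 480x640x3 uint8, blue, green, red; 480x640 float32, m along the optical axis (not along the pixel's ray), 0 where there is no reading.
- ctrl.camera_info(name): a dict with "K" (3x3 intrinsics, pixels), "k1" (the pictures are not rectified: a ray, as slopes to the right and down, at radius r is drawn at 1 + k1 r^2 times it, then the intrinsics apply), "T" (4x4, takes a point from camera to world coordinates). Camera axes: x right, y down, z forward; pixel columns grow to the right and rows downward; lengths in m; the calibration is good to about 2 mm. A picture is of the moment at which its call begins. camera_info takes no time and is no camera call.
- ctrl.finish_job(): hands the job in, once; it reports no verdict.
The state is a dict: "t": time; "q": joint angles; "dq": joint speeds; "effort": joint torques, N m; "tool_pos": TCP position; "tool_rot": TCP orientation; "contact_force": force on the tool from outside, world axes, zero at the start; "wrist_torque": the same for the moment, N m; "opening": finger opening in m.
Only numpy, scipy, OpenCV 4.12 (cv2) and the standard library are available. Lean on these libraries where they do the work, as an engineer would, in place of code of your own. Each camera call takes 0.05 s, during which the arm holds its last target.

## Working session

There is one attempt and no reset: what is moved stays moved. The work goes in short steps, Python scripts to look and compute and a tool call to move; the robot and the scene stay as the last step left them, time stands still between calls to the robot, and variables do not carry over. Pictures are saved under pics/ and viewed, and the job is handed in when it is done.

Besides the shell and the picture viewer there is one more tool, called after ">>>" by a JSON object that holds its "fn" and its "kwargs", one argument or row to a line. drive_tool: Moves the arm, as the interface text tells. Its arguments: {"type":"object","properties":{"commands":{"type":"string"},"newtons":{"type":"number"}},"required":["commands"]}

```bash
mkdir -p pics; ls; python3 - <<'E'
from station import ctrl
import cv2,numpy as np
print(ctrl.get_obs(), ctrl.grip_point_offset)
for n in("scene","top"):
    im,d=ctrl.get_image(n); cv2.imwrite(f"pics/{n}0.png",im); np.savez(f"{n}0.npz",im=im,d=d)
    print(n,ctrl.camera_info(n))
E
```

```text
pics
{'t': 0.0, 'q': array([ 1.06597505e+00,  5.33667270e-02,  1.61430043e+00, -1.07177069e-06,
        1.47599418e+00, -1.18997609e-01]), 'dq': array([-0.00081943, -0.00036046, -0.00100068, -0.00061845,  0.00022883,
       -0.00146695]), 'effort': array([-1.28703359e-03, -3.93697321e+01, -3.70162833e+01, -3.27563002e-04,
        7.17864779e-03,  2.07485527e-06]), 'tool_pos': array([0.2348959 , 0.57850576, 0.23005306]), 'tool_rot': array([ 0.30115655,  1.55015534, -0.3042658 ]), 'contact_force': array([0.574905  , 0.06649754, 0.38077991]), 'wrist_torque': array([-0.02278738,  0.01602805, -0.03681118]), 'opening': 0.08541709717267487} 0.0187
scene {'K': array([[511.54773279,   0.        , 321.45444628],
       [  0.        , 511.54773279, 249.84745618],
       [  0.        ,   0.        ,   1.        ]]), 'k1': 0.02831396710729506, 'T': array([[-0.44179026,  0.65712304, -0.61074599,  1.16101401],
       [ 0.89711449,  0.32560222, -0.29861142,  0.36696338],
       [ 0.0026358 , -0.6798327 , -0.73336249,  0.90403896],
       [ 0.        ,  0.        ,  0.        ,  1.        ]])}
top {'K': array([[494.02509713,   0.        , 327.34818292],
       [  0.        , 494.02509713, 234.35164506],
       [  0.        ,   0.        ,   1.        ]]), 'k1': -0.05333934952845588, 'T': array([[ 7.16835267e-04, -9.74482533e-01,  2.24462197e-01,
         2.15111731e-01],
       [-9.99994130e-01, -1.45059006e-03, -3.10405772e-03,
         3.88569223e-02],
       [ 3.35045266e-03, -2.24458655e-01, -9.74477853e-01,
         1.45806048e+00],
       [ 0.00000000e+00,  0.00000000e+00,  0.00000000e+00,
         1.00000000e+00]])}
```

View pics/scene0.png

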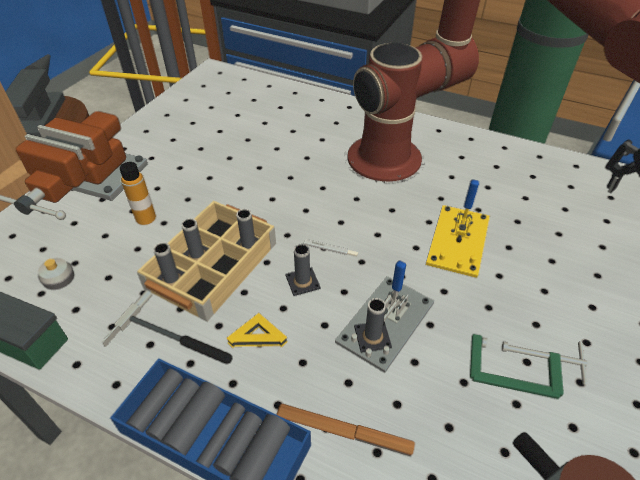

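View pics/top0.png

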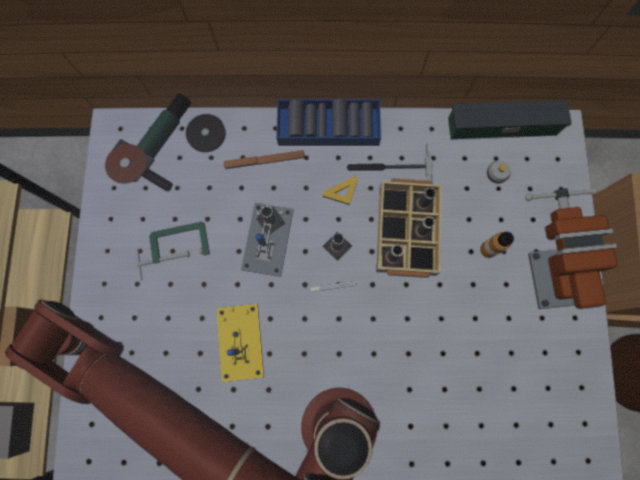

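The top view shows the grey jig at about (267,240), the bench foot at (337,245) and the crate at (408,228). Stored feet stand at about (422,200), (425,225) and (396,255). The yellow jig at (240,343) is the look-alike. Next I'll measure these.

```bash
cat > h.py <<'E'
import numpy as np,cv2
from station import ctrl
C={n:ctrl.camera_info(n) for n in("scene","top")}
def rays(n,uv):
    c=C[n];K=c["K"];uv=np.atleast_2d(np.float64(uv))
    dist=np.array([c["k1"],0,0,0,0])
    p=cv2.undistortPoints(uv.reshape(-1,1,2),K,dist).reshape(-1,2)
    d=np.c_[p,np.ones(len(p))]
    return c["T"][:3,3],d@c["T"][:3,:3].T
def plane(n,uv,z):
    o,d=rays(n,uv); return o+d*((z-o[2])/d[:,2])[:,None]
def cloud(n,d):
    v,u=np.mgrid[:480,:640]
    o,r=rays(n,np.c_[u.ravel(),v.ravel()])
    P=o+r*d.reshape(-1,1); return P.reshape(480,640,3)
def proj(n,P):
    c=C[n];T=np.linalg.inv(c["T"]);P=np.atleast_2d(P)
    return cv2.projectPoints(P.astype(float),cv2.Rodrigues(T[:3,:3])[0],T[:3,3],c["K"],np.array([c["k1"],0,0,0,0]))[0].reshape(-1,2)
E
python3 - <<'E'
from h import *
for n in("top","scene"):
    z=np.load(n+"0.npz");im=z["im"];P=cloud(n,z["d"])
    hsv=cv2.cvtColor(im,cv2.COLOR_BGR2HSV)
    X,Y,Z=P[...,0],P[...,1],P[...,2]
    box={"top":(185,120,330,200),"scene":(130,180,330,200)}[n]
    crop=im[180:300,230:450] if n=="top" else im[190:380,130:450]
    cv2.imwrite(f"pics/{n}0z.png",cv2.resize(crop,None,fx=3.6 if n=="top" else 2.5,fy=3.6 if n=="top" else 2.5,interpolation=cv2.INTER_CUBIC))
    # blue handle
    m=((hsv[...,0]>100)&(hsv[...,0]<125)&(hsv[...,1]>150)&(Z>.06)&(Z<.2)&(z["d"]>0)&(X>.3)&(X<.9)&(abs(Y)<.45)).astype(np.uint8)
    k,l,s,c=cv2.connectedComponentsWithStats(m)
    for i in range(1,k):
        if s[i,4]>15:
            q=P[l==i];print(n,"blue",c[i].round(1),s[i],np.median(q,0).round(4),q.min(0).round(3),q.max(0).round(3))
    # crate
    m=((hsv[...,0]>12)&(hsv[...,0]<28)&(hsv[...,1]>60)&(Z>.05)&(Z<.07)&(X>.3)&(abs(Y)<.4)).astype(np.uint8)
    k,l,s,c=cv2.connectedComponentsWithStats(m)
    for i in range(1,k):
        if s[i,4]>100:
            q=P[l==i];r=cv2.minAreaRect(q[:,:2].astype(np.float32)*1000);print(n,"crate",s[i],r,q[:,2].mean())
    # tube tops
    m=((hsv[...,1]<110)&(Z>.1)&(Z<.13)&(X>.3)&(X<.9)&(abs(Y)<.4)).astype(np.uint8)
    k,l,s,c=cv2.connectedComponentsWithStats(m)
    for i in range(1,k):
        if s[i,4]>10:
            q=P[l==i];print(n,"tube",c[i].round(1),s[i],q.mean(0).round(4),((q.min(0)+q.max(0))/2).round(4),(q.max(0)-q.min(0)).round(3))
E
```

```text
top crate [215  25 147   7 439] ((1224.9288330078125, 162.38650512695312), (474.6328430175781, 13.809257507324219), 89.97758483886719) 0.0600735891975005
top crate [363  26  72   6 237] ((1225.4183349609375, -196.6427459716797), (232.33758544921875, 10.873144149780273), 89.96199798583984) 0.060439657861650356
top crate [ 378  180   63   96 1251] ((562.7642211914062, -206.43710327148438), (176.74046325683594, 285.0683898925781), 86.24693298339844) 0.05808125621951258
top tube [429.7 193.4] [424 187  13  13 131] [ 0.6449 -0.2574  0.1152] [ 0.6477 -0.2581  0.1118] [0.037 0.034 0.022]
top tube [266.7 212.3] [261 206  13  14 137] [0.5864 0.2049 0.1205] [0.5883 0.2054 0.1148] [0.034 0.033 0.029]
top tube [428.5 222.5] [422 217  14  13 129] [ 0.5588 -0.2497  0.1157] [ 0.5598 -0.2507  0.1128] [0.034 0.035 0.024]
top tube [337.8 238.3] [332 233  12  12 117] [0.5141 0.0054 0.1109] [0.5137 0.0061 0.1103] [0.032 0.031 0.017]
top tube [262.1 242.6] [258 241   8   4  17] [0.501  0.2161 0.1137] [0.5031 0.2182 0.1159] [0.009 0.018 0.026]
top tube [397.  250.3] [391 244  13  14 130] [ 0.4791 -0.1584 
[... 629 characters left out ...]
571.6508178710938, -293.7822570800781), (10.365608215332031, 49.19160461425781), 85.4640121459961) 0.058319660751846046
scene tube [244.1 215.9] [237 209  15  16 199] [ 0.4861 -0.1566  0.1128] [ 0.4828 -0.159   0.11  ] [0.038 0.034 0.02 ]
scene tube [189.5 225.5] [182 218  17  16 207] [ 0.5655 -0.2475  0.1129] [ 0.5624 -0.2498  0.1097] [0.036 0.034 0.019]
scene tube [161.8 250.1] [153 242  19  17 252] [ 0.6517 -0.255   0.1132] [ 0.6486 -0.2589  0.1099] [0.036 0.039 0.019]
scene tube [301.3 250.4] [294 243  16  16 194] [0.5194 0.0058 0.1093] [0.5174 0.004  0.1071] [0.035 0.034 0.014]
scene tube [376. 308.] [367 298  19  22 323] [0.5956 0.206  0.1183] [0.5913 0.2046 0.1136] [0.035 0.034 0.027]
```

View pics/top0z.png

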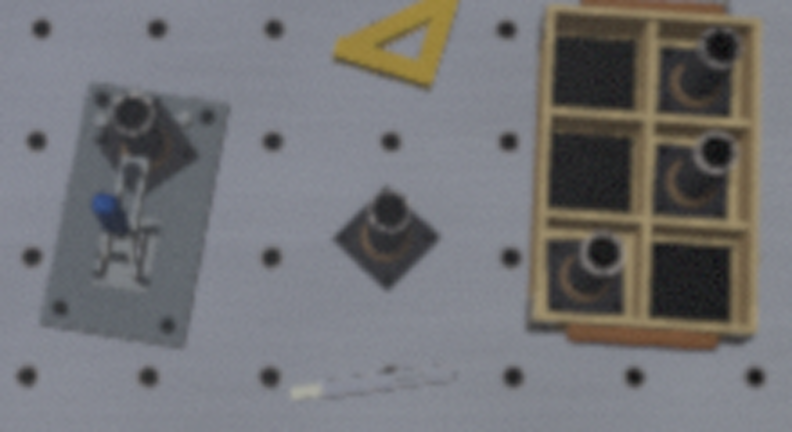

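View pics/scene0z.png

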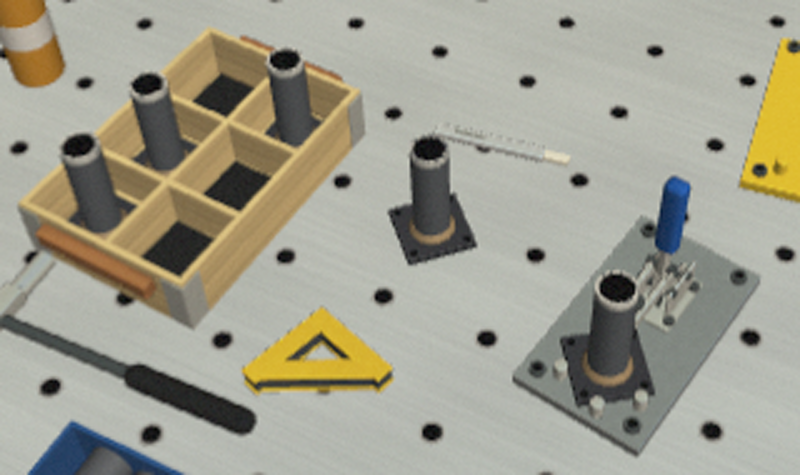

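```bash
cat > m.py <<'E'
from h import *
def tube(n,im,d,c0,zt):
    """rim centre: cast masked pixels on the rim plane; far side from camera and tangential extents belong to the rim"""
    P=cloud(n,d);v,u=np.nonzero((P[...,2]>zt-.045)&(P[...,2]<zt+.012)&(np.hypot(P[...,0]-c0[0],P[...,1]-c0[1])<.03))
    Q=plane(n,np.c_[u,v],zt)[:,:2]
    o=C[n]["T"][:2,3];r=np.array(c0[:2])-o;r/=np.linalg.norm(r);t=np.array([-r[1],r[0]])
    a=(Q-o)@r;b=(Q-o)@t
    far=a.max();s=.0168
    px=np.linalg.norm(plane(n,[[u[0],v[0]]],zt)-C[n]["T"][:3,3])/505/2
    sel=a>far-2*s
    bb=b[sel];c=o+r*(far+px-s)+t*(bb.max()+bb.min())/2
    return c,(bb.max()-bb.min())
E
python3 - <<'E'
from m import *
for n in("top","scene"):
    z=np.load(n+"0.npz");im=z["im"];d=z["d"];P=cloud(n,d)
    for nm,c0,zt in(("bench",(.515,.006),.11),("jig",(.590,.205),.122),("sa",(.648,-.258),.118),("sb",(.561,-.25),.118),("sc",(.481,-.159),.118)):
        c,w=tube(n,im,d,c0,zt);print(n,nm,c.round(4),w.round(4))
    # plates: bench foot plate, jig plate
    hsv=cv2.cvtColor(im,cv2.COLOR_BGR2HSV)
    X,Y,Z=[P[...,i] for i in range(3)]
    m=((hsv[...,2]<95)&(abs(X-.515)<.055)&(abs(Y-.006)<.055)&(Z>.001)&(Z<.04)).astype(np.uint8)
    v,u=np.nonzero(m);Q=plane(n,np.c_[u,v],.008)[:,:2]
    print(n,"bench plate",cv2.minAreaRect(Q.astype(np.float32)*1000))
    # crate by plane cast
    m=((hsv[...,0]>12)&(hsv[...,0]<30)&(hsv[...,1]>60)&(Z>.045)&(Z<.075)&(abs(X-.565)<.17)&(abs(Y+.207)<.12)).astype(np.uint8)
    v,u=np.nonzero(m);Q=plane(n,np.c_[u,v],.062)[:,:2];print(n,"crate",cv2.minAreaRect(Q.astype(np.float32)*1000))
    # jig plate: grey above bench
    m=((hsv[...,2]<150)&(Z>.006)&(Z<.02)&(abs(X-.53)<.15)&(abs(Y-.21)<.11)).astype(np.uint8)
    m=cv2.morphologyEx(m,cv2.MORPH_OPEN,np.ones((3,3),np.uint8))
    k,l,s,c=cv2.connectedComponentsWithStats(m);i=1+np.argmax(s[1:,4])
    v,u=np.nonzero(l==i);Q=plane(n,np.c_[u,v],.012)[:,:2];print(n,"jig",s[i],cv2.minAreaRect(Q.astype(np.float32)*1000))
    # handle
    m=((hsv[...,0]>100)&(hsv[...,0]<128)&(hsv[...,1]>100)&(X>.42)&(X<.6)&(abs(Y-.21)<.07))
    v,u=np.nonzero(m);print(n,"handle px",u.min(),u.max(),v.min(),v.max(),P[m].mean(0) if m.any() else 0)
E
```

```text
top bench [0.5148 0.0056] 0.0323
top jig [0.5904 0.2067] 0.033
top sa [ 0.647 -0.259] 0.033
top sb [ 0.5612 -0.2517] 0.0326
top sc [ 0.4803 -0.1593] 0.0329
top bench plate ((514.7875366210938, 5.481361389160156), (61.892005920410156, 62.390342712402344), 45.328914642333984)
top crate ((560.5791625976562, -205.45745849609375), (177.3863067626953, 284.39202880859375), 86.32032012939453)
top jig [ 241  209   51   67 1631] ((524.8729858398438, 215.9966583251953), (121.20552825927734, 195.1446075439453), 80.64905548095703)
top handle px 256 261 234 239 [0.50646928 0.21913016 0.16728926]
scene bench [0.5147 0.0037] 0.0321
scene jig [0.5897 0.2043] 0.033
scene sa [ 0.6492 -0.258 ] 0.0347
scene sb [ 0.5629 -0.2501] 0.0324
scene sc [ 0.4834 -0.1586] 0.0328
scene bench plate ((519.8258666992188, 5.723064422607422), (65.58396911621094, 63.788082122802734), 44.888099670410156)
scene crate ((574.378662109375, -203.18768310546875), (189.51461791992188, 293.39288330078125), 86.11408996582031)
scene jig [ 336  285   97   87 2483] ((540.0035400390625, 214.3316650390625), (120.90332794189453, 214.0989532470703), 80.66416931152344)
scene handle px 392 405 261 291 [0.51531504 0.21939802 0.13452424]
```

```bash
cat > p.py <<'E'
from h import *
from scipy.spatial.transform import Rotation as R
JC=np.array([.5357,.2144]);JY=np.radians(-9.3)
def jw(x,z,y=0):
    c,s=np.cos(JY),np.sin(JY);return np.array([JC[0]+(c*x-s*y)/1e3,JC[1]+(s*x+c*y)/1e3,z/1e3])
def go(pos,yaw=None):
    o=ctrl.get_obs();M=R.from_rotvec(o["tool_rot"]).as_matrix()
    d=M.T@(np.array(pos)-o["tool_pos"])/.04
    y=np.degrees(np.arctan2(M[1,1],M[0,1]))
    t=0
    if yaw is not None: t=-((yaw-y+90)%180-90)/5
    print("shift units",d.round(3),"turn units",round(t,2),"now yaw",y.round(2),"pos",o["tool_pos"].round(4),"q6",o["q"][5].round(3),"t",round(o["t"],2),"f",o["contact_force"].round(2),"open",round(o["opening"],4))
E
python3 - <<'E'
from p import *
print(R.from_rotvec(ctrl.get_obs()["tool_rot"]).as_matrix().round(3))
go(jw(5,200),80.7)
go(jw(5,136),80.7)
E
```

```text
[[-0.001  0.376  0.926]
 [-0.002  0.926 -0.376]
 [-1.    -0.002 -0.   ]]
shift units [ 0.763 -5.576 10.515] turn units -2.56 now yaw 67.89 pos [0.2349 0.5786 0.2302] q6 -0.119 t 0.1 f [ 0.3  -0.26 -1.13] open 0.0853
shift units [ 2.362 -5.573 10.515] turn units -2.56 now yaw 67.89 pos [0.2349 0.5786 0.2302] q6 -0.119 t 0.1 f [ 0.3  -0.26 -1.13] open 0.0853
```

>>> {"fn": "drive_tool", "kwargs": {
  "commands": "1 0 -0.5 0.9 -0.5; 1 0 -0.95 1.8 -1; 1 0 -1.4 2.65 -1.5; 1 0 -1.85 3.5 -2; 1 0 -2.3 4.35 -2.56; 1 0 -2.75 5.2 -2.56; 1 0 -3.2 6.05 -2.56; 1 0 -3.2 6.05 -2.56",
  "newtons": 60
}}

```text
t: 0.77
tool_pos: [0.4145, 0.3649, 0.2308]
tool_rot: [0.131, 1.565, -0.135]
contact_force: [0.1, 0.2, -0.0]
opening: -0.0002
```

```bash
python3 - <<'E'
from p import *
go(jw(5,200),80.7);go(jw(5,136),80.7)
E
```

```text
shift units [ 0.784 -3.196  3.742] turn units -0.08 now yaw 80.32 pos [0.4145 0.3649 0.2308] q6 -0.813 t 0.77 f [ 0.14  0.15 -0.04] open -0.0002
shift units [ 2.384 -3.192  3.74 ] turn units -0.08 now yaw 80.32 pos [0.4145 0.3649 0.2308] q6 -0.813 t 0.77 f [ 0.14  0.15 -0.04] open -0.0002
```

>>> {"fn": "drive_tool", "kwargs": {
  "commands": "1 0 -0.65 0.75 0; 1 0 -1.3 1.5 0; 1 0 -1.9 2.25 0; 1 0 -2.55 3 0; 1 0 -3.2 3.74 -0.08; 1 0 -3.2 3.74 -0.08; 1 0.9 -3.2 3.74 -0.08; 1 0.9 -3.2 3.74 -0.08"
}}

```text
t: 1.43
tool_pos: [0.5351, 0.2178, 0.189]
tool_rot: [0.121, 1.577, -0.126]
contact_force: [-1.4, 0.6, -1.9]
opening: -0.0001
```

```bash
python3 - <<'E'
from p import *
im,d=ctrl.get_image("scene");cv2.imwrite("pics/s1.png",cv2.resize(im[170:390,300:500],None,fx=2.7,fy=2.7))
go(jw(5,136),80.7)
E
```

```text
shift units [ 1.369 -0.093  0.164] turn units 0.08 now yaw 81.08 pos [0.5352 0.2184 0.1908] q6 -1.156 t 1.48 f [-0.55 -0.09 -0.04] open 0.0
```

View pics/s1.png

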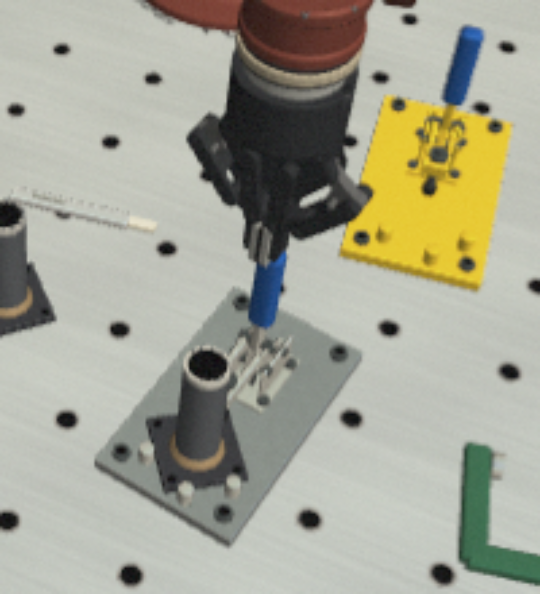

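>>> {"fn": "drive_tool", "kwargs": {
  "commands": "1 0 -0.09 0.25 0; 1 0 -0.09 0.25 0; 1 0.7 -0.09 0.25 0; 1 1.37 -0.09 0.25 0; 1 1.37 -0.09 0.25 0"
}}

```text
t: 1.9
tool_pos: [0.5449, 0.2135, 0.1364]
tool_rot: [0.12, 1.574, -0.124]
contact_force: [-0.3, -0.1, -1.3]
opening: 0.0001
```

```bash
python3 - <<'E'
from p import *
for x,z in((-19.5,136),(-37.6,134),(-58,130),(-84,123),(-107.5,112),(-119.5,104),(-134,88),(-140,84)):
    go(jw(x+11,z),80.7)
E
```

```text
shift units [ 0.012 -0.011 -0.442] turn units 0.09 now yaw 81.13 pos [0.5449 0.2135 0.1364] q6 -1.17 t 1.9 f [-0.31 -0.13 -1.28] open 0.0001
shift units [ 0.065 -0.007 -0.895] turn units 0.09 now yaw 81.13 pos [0.5449 0.2135 0.1364] q6 -1.17 t 1.9 f [-0.31 -0.13 -1.28] open 0.0001
shift units [ 0.169 -0.003 -1.404] turn units 0.09 now yaw 81.13 pos [0.5449 0.2135 0.1364] q6 -1.17 t 1.9 f [-0.31 -0.13 -1.28] open 0.0001
shift units [ 3.480e-01  2.000e-03 -2.053e+00] turn units 0.09 now yaw 81.13 pos [0.5449 0.2135 0.1364] q6 -1.17 t 1.9 f [-0.31 -0.13 -1.28] open 0.0001
shift units [ 0.627  0.007 -2.638] turn units 0.09 now yaw 81.13 pos [0.5449 0.2135 0.1364] q6 -1.17 t 1.9 f [-0.31 -0.13 -1.28] open 0.0001
shift units [ 0.829  0.01  -2.937] turn units 0.09 now yaw 81.13 pos [0.5449 0.2135 0.1364] q6 -1.17 t 1.9 f [-0.31 -0.13 -1.28] open 0.0001
shift units [ 1.232  0.014 -3.297] turn units 0.09 now yaw 81.13 pos [0.5449 0.2135 0.1364] q6 -1.17 t 1.9 f [-0.31 -0.13 -1.28] open 0.0001
shift units [ 1.333  0.016 -3.446] turn units 0.09 now yaw 81.13 pos [0.5449 0.2135 0.1364] q6 -1.17 t 1.9 f [-0.31 -0.13 -1.28] open 0.0001
```

Push smoothly along the handle's path.

>>> {"fn": "drive_tool", "kwargs": {
  "commands": "1 0.01 0 -0.44 0; 1 0.03 0 -0.67 0; 1 0.06 0 -0.9 0; 1 0.11 0 -1.15 0; 1 0.17 0 -1.4 0; 1 0.25 0 -1.73 0; 1 0.35 0 -2.05 0; 1 0.35 0 -2.05 0"
}}

```text
t: 2.57
tool_pos: [0.4641, 0.227, 0.126]
tool_rot: [0.121, 1.569, -0.121]
contact_force: [-0.9, -0.9, 0.7]
opening: 0.0
```

```bash
python3 - <<'E'
from p import *
im,d=ctrl.get_image("scene");cv2.imwrite("pics/s2.png",cv2.resize(im[170:390,300:500],None,fx=2.7,fy=2.7))
for x,z in((-84,123),(-107.5,112),(-119.5,104),(-134,88),(-140,84)):
    go(jw(x+11,z),80.7)
E
```

```text
shift units [ 0.081 -0.018 -0.033] turn units 0.09 now yaw 81.16 pos [0.4651 0.2267 0.1262] q6 -1.107 t 2.62 f [ 0.23 -0.28  0.87] open -0.0002
shift units [ 0.357 -0.013 -0.62 ] turn units 0.09 now yaw 81.16 pos [0.4651 0.2267 0.1262] q6 -1.107 t 2.62 f [ 0.23 -0.28  0.87] open -0.0002
shift units [ 0.557 -0.011 -0.92 ] turn units 0.09 now yaw 81.16 pos [0.4651 0.2267 0.1262] q6 -1.107 t 2.62 f [ 0.23 -0.28  0.87] open -0.0002
shift units [ 0.957 -0.008 -1.282] turn units 0.09 now yaw 81.16 pos [0.4651 0.2267 0.1262] q6 -1.107 t 2.62 f [ 0.23 -0.28  0.87] open -0.0002
shift units [ 1.057 -0.007 -1.432] turn units 0.09 now yaw 81.16 pos [0.4651 0.2267 0.1262] q6 -1.107 t 2.62 f [ 0.23 -0.28  0.87] open -0.0002
```

View pics/s2.png

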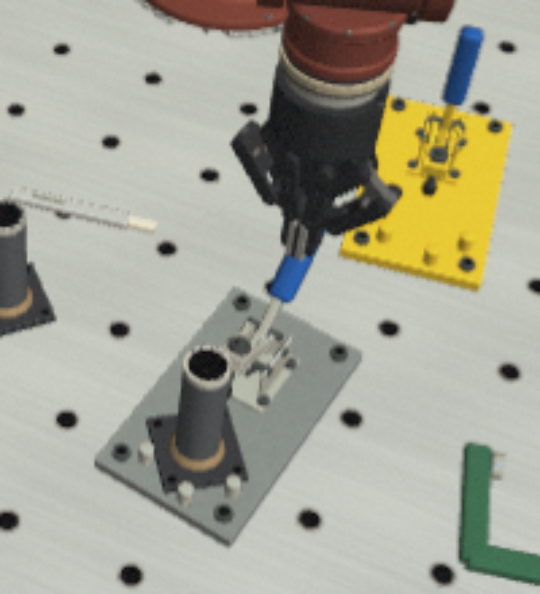

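The handle is tilting back at about (290,275) in the crop and the spindle is rising next to the tube. I'll continue the push.

>>> {"fn": "drive_tool", "kwargs": {
  "commands": "1 0.17 0 -0.28 0; 1 0.36 0 -0.62 0; 1 0.45 0 -0.77 0; 1 0.56 0 -0.92 0; 1 0.76 0 -1.1 0; 1 0.96 0 -1.28 0; 1 1.06 0 -1.42 0; 1 1.06 0 -1.42 0"
}}

```text
t: 3.28
tool_pos: [0.4148, 0.2354, 0.0874]
tool_rot: [0.122, 1.556, -0.121]
contact_force: [7.3, -3.8, 7.8]
opening: -0.0002
```

```bash
python3 - <<'E'
from p import *
im,d=ctrl.get_image("scene");cv2.imwrite("pics/s3.png",cv2.resize(im[170:390,300:500],None,fx=2.7,fy=2.7))
for x,z in((-134,88),(-140,84)):
    go(jw(x+11,z),80.7)
E
```

```text
shift units [-0.012 -0.029 -0.007] turn units 0.09 now yaw 81.13 pos [0.4148 0.2354 0.0875] q6 -1.052 t 3.33 f [ 8.26 -3.36  5.93] open 0.0001
shift units [ 0.086 -0.028 -0.158] turn units 0.09 now yaw 81.13 pos [0.4148 0.2354 0.0875] q6 -1.052 t 3.33 f [ 8.26 -3.36  5.93] open 0.0001
```

View pics/s3.png

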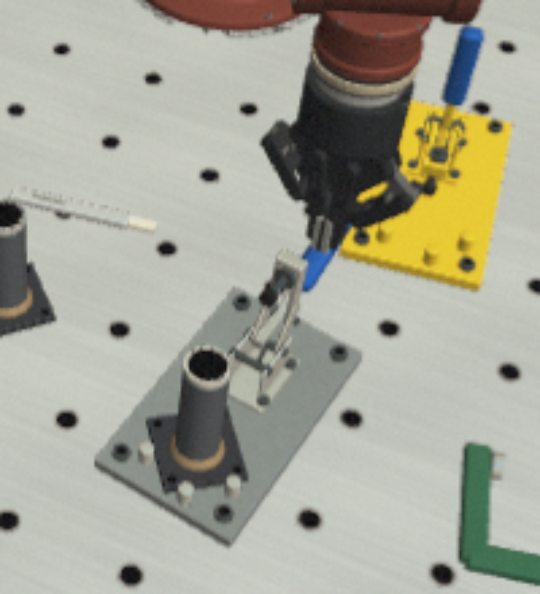

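The clamp bar is upright, tip at about (285,262) in the crop, and the handle is against its stop at about 9 N. I'll retract upward and open the gripper.

>>> {"fn": "drive_tool", "kwargs": {
  "commands": "1 -0.8 0 0 0; 1 -1.7 0 0 0; 1 -2.6 0 0 0; 1 -3.4 0 0 0; 1 -3.4 0 0.8 0; -1 -3.4 0 1.7 0; -1 -3.4 0 2.6 0; -1 -3.4 0 3.5 0"
}}

```text
t: 4.0
tool_pos: [0.5501, 0.2131, 0.2201]
tool_rot: [0.122, 1.568, -0.122]
contact_force: [-0.7, -0.3, 0.3]
opening: 0.0357
```

```bash
python3 - <<'E'
from p import *
from m import tube
for n in("scene","top"):
    im,d=ctrl.get_image(n);np.savez(f"{n}1.npz",im=im,d=d);
    cv2.imwrite(f"pics/{n}4.png",cv2.resize(im[190:390,300:500] if n=="scene" else im[180:300,200:320],None,fx=3,fy=3))
go([.590,.2055,.19],80.7)
go([.590,.2055,.078],80.7)
E
```

```text
shift units [ 0.705 -0.009  0.967] turn units 0.04 now yaw 80.92 pos [0.5519 0.212  0.2183] q6 -1.171 t 4.1 f [-1.04  0.29 -0.49] open 0.0508
shift units [ 3.505 -0.005  0.971] turn units 0.04 now yaw 80.92 pos [0.5519 0.212  0.2183] q6 -1.171 t 4.1 f [-1.04  0.29 -0.49] open 0.0508
```

View pics/scene4.png

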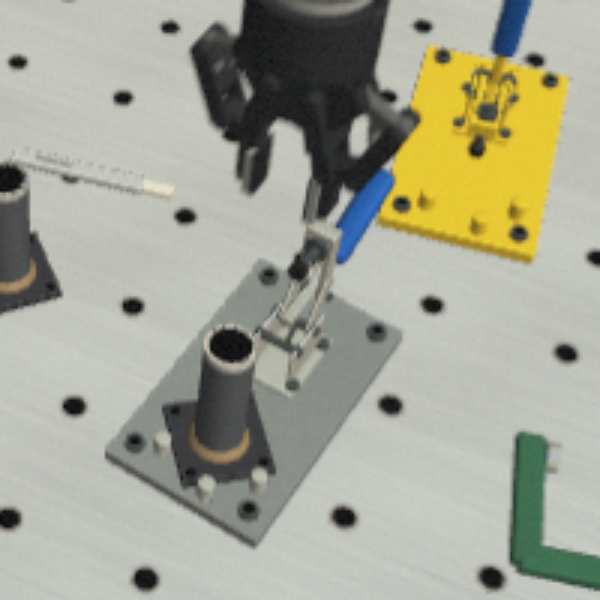

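The clamp stays open: bar upright at (320,235), handle laid back at (370,215). Next I'll go over the jig foot.

>>> {"fn": "drive_tool", "kwargs": {
  "commands": "-1 0 0 0.5 0; -1 0 0 0.97 0; -1 0 0 0.97 0; -1 0.8 0 0.97 0.04; -1 0.8 0 0.97 0.04; -1 0.8 0 0.97 0.04"
}}

```text
t: 4.6
tool_pos: [0.5845, 0.2074, 0.1855]
tool_rot: [0.123, 1.573, -0.126]
contact_force: [-0.8, -0.1, -0.2]
opening: 0.0855
```

```bash
python3 - <<'E'
from p import *
go([.590,.2055,.078],80.7)
E
```

```text
shift units [ 2.687 -0.018  0.16 ] turn units 0.04 now yaw 80.91 pos [0.5845 0.2074 0.1855] q6 -1.191 t 4.6 f [-0.79 -0.05 -0.17] open 0.0855
```

>>> {"fn": "drive_tool", "kwargs": {
  "commands": "-1 0 0 0.14 0; -1 0 0 0.14 0; -1 0.7 0 0.14 0; -1 1.4 0 0.14 0; -1 2 0 0.14 0; -1 2.6 0 0.14 0; -1 2.68 0 0.14 0; -1 2.68 0 0.14 0"
}}

```text
t: 5.27
tool_pos: [0.5917, 0.2066, 0.0801]
tool_rot: [0.124, 1.57, -0.125]
contact_force: [0.6, 0.7, 0.9]
opening: 0.0853
```

```bash
python3 - <<'E'
from p import *
go([.590,.2055,.078],80.7)
im,d=ctrl.get_image("scene");cv2.imwrite("pics/s5.png",cv2.resize(im[190:390,280:480],None,fx=3,fy=3))
E
```

```text
shift units [ 0.052 -0.033 -0.037] turn units 0.04 now yaw 80.9 pos [0.5917 0.2066 0.0801] q6 -1.195 t 5.27 f [0.64 0.73 0.87] open 0.0853
```

View pics/s5.png

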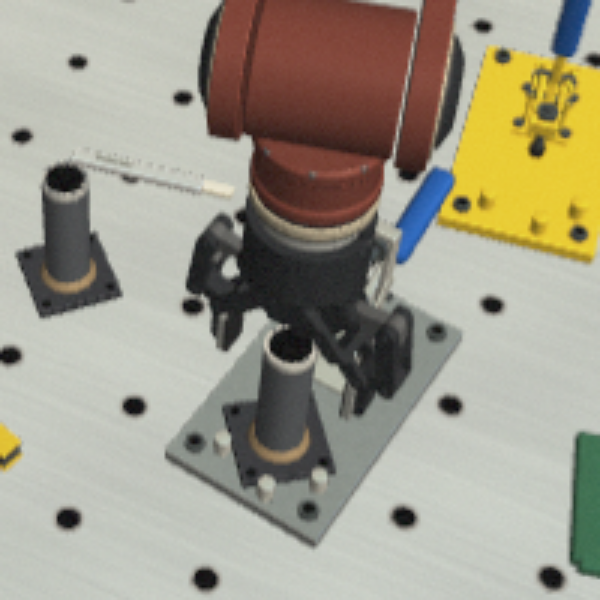

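>>> {"fn": "drive_tool", "kwargs": {
  "commands": "0 0 -0.02 -0.03 0; 0.4 0 -0.02 -0.03 0; 1 0 -0.02 -0.03 0; 1 0 -0.02 -0.03 0; 1 0 -0.02 -0.03 0; 1 0 -0.02 -0.03 0; 1 0 -0.02 -0.03 0; 1 0 -0.02 -0.03 0",
  "newtons": 70
}}

```text
t: 5.98
tool_pos: [0.592, 0.2059, 0.0823]
tool_rot: [0.125, 1.566, -0.125]
contact_force: [-0.8, -3.2, 6.3]
opening: 0.0323
```

>>> {"fn": "drive_tool", "kwargs": {
  "commands": "1 0 0 0 0; 1 -0.3 0 0 0; 1 -0.8 0 0 0; 1 -1.4 0 0 0; 1 -2 0 0 0; 1 -2.6 0 0 0; 1 -2.6 0 0 0"
}}

```text
t: 6.57
tool_pos: [0.5936, 0.207, 0.1906]
tool_rot: [0.127, 1.559, -0.122]
contact_force: [0.6, 0.2, -2.6]
opening: 0.0326
```

```bash
python3 - <<'E'
from p import *
im,d=ctrl.get_image("scene");cv2.imwrite("pics/s6.png",cv2.resize(im[150:390,260:500],None,fx=2.5,fy=2.5))
c=np.array([.565,-.208]);th=np.radians(-3.75);x=np.array([np.cos(th),np.sin(th)]);y=np.array([-x[1],x[0]])
for nm,a,b in(("A",86,43),("B",0,43),("C",-86,-43)):
    t=c+a/1e3*x+b/1e3*y;print(nm,t); go([*t,.2],-48.75);go([*t,.2],41.25)
E
```

```text
A [ 0.6536282  -0.17071674]
shift units [-0.314 -9.075  2.998] turn units -10.07 now yaw 80.91 pos [0.5927 0.2067 0.1877] q6 -1.195 t 6.62 f [ 0.86 -0.06 -4.48] open 0.0324
shift units [-0.314 -9.075  2.998] turn units 7.93 now yaw 80.91 pos [0.5927 0.2067 0.1877] q6 -1.195 t 6.62 f [ 0.86 -0.06 -4.48] open 0.0324
B [ 0.56781233 -0.16509207]
shift units [-0.325 -9.275  0.858] turn units -10.07 now yaw 80.91 pos [0.5927 0.2067 0.1877] q6 -1.195 t 6.62 f [ 0.86 -0.06 -4.48] open 0.0324
shift units [-0.325 -9.275  0.858] turn units 7.93 now yaw 80.91 pos [0.5927 0.2067 0.1877] q6 -1.195 t 6.62 f [ 0.86 -0.06 -4.48] open 0.0324
C [ 0.4763718  -0.24528326]
shift units [ -0.34  -11.616  -1.083] turn units -10.07 now yaw 80.91 pos [0.5927 0.2067 0.1877] q6 -1.195 t 6.62 f [ 0.86 -0.06 -4.48] open 0.0324
shift units [ -0.34  -11.616  -1.083] turn units 7.93 now yaw 80.91 pos [0.5927 0.2067 0.1877] q6 -1.195 t 6.62 f [ 0.86 -0.06 -4.48] open 0.0324
```

View pics/s6.png

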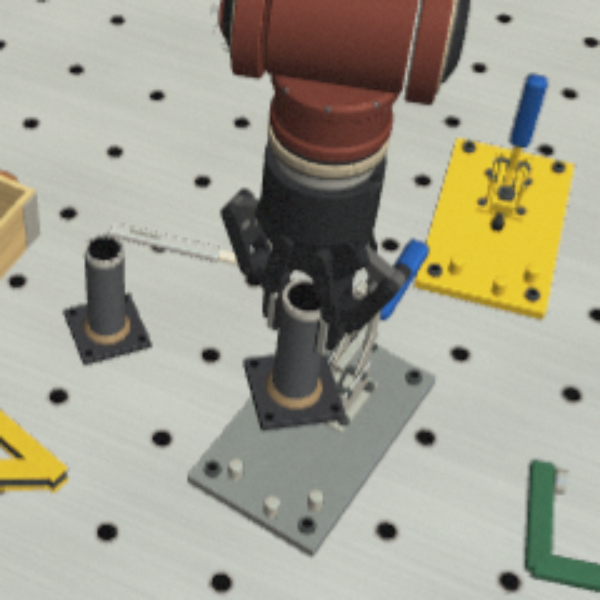

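The foot hangs upright, plate at about (295,385) in the crop and clear of the pins. I'll raise it and travel to the far +x,+y cell.

>>> {"fn": "drive_tool", "kwargs": {
  "commands": "1 -0.6 0 0 0; 1 -1.2 -0.3 0.1 0.3; 1 -1.6 -0.8 0.25 1; 1 -1.6 -1.4 0.45 1.8; 1 -1.6 -2.1 0.7 2.7; 1 -1.6 -2.8 0.9 3.6; 1 -1.6 -3.5 1.15 4.5; 1 -1.6 -4.2 1.4 5.4"
}}

```text
t: 7.28
tool_pos: [0.6185, 0.0303, 0.2451]
tool_rot: [0.496, 1.519, -0.497]
contact_force: [0.4, 1.1, -3.9]
opening: 0.0325
```

```bash
python3 - <<'E'
from p import *
go([.6536,-.1707,.25],41.25)
E
```

```text
shift units [-0.131 -3.53   3.682] turn units 2.49 now yaw 53.69 pos [0.6185 0.0303 0.2451] q6 -1.008 t 7.28 f [ 0.42  1.13 -3.85] open 0.0325
```

>>> {"fn": "drive_tool", "kwargs": {
  "commands": "1 -0.1 -0.5 0.55 0.4; 1 -0.1 -1.05 1.1 0.9; 1 -0.1 -1.6 1.65 1.4; 1 -0.1 -2.15 2.25 1.9; 1 -0.1 -2.7 2.8 2.4; 1 -0.1 -3.15 3.3 2.49; 1 -0.1 -3.45 3.6 2.49; 1 -0.1 -3.53 3.68 2.49"
}}

```text
t: 7.95
tool_pos: [0.6547, -0.1719, 0.2494]
tool_rot: [0.664, 1.471, -0.665]
contact_force: [0.1, 0.5, -3.8]
opening: 0.0325
```

>>> {"fn": "drive_tool", "kwargs": {
  "commands": "1 0 0 0 0; 1 0 0 0 0"
}}

```text
t: 8.12
tool_pos: [0.6552, -0.1684, 0.2513]
tool_rot: [0.662, 1.47, -0.661]
contact_force: [0.2, 1.1, -4.1]
opening: 0.0324
```

```bash
python3 - <<'E'
from p import *
go([.6536,-.1707,.25],41.25)
for n in("scene","top"):
    im,d=ctrl.get_image(n);np.savez(f"{n}7.npz",im=im,d=d)
    cv2.imwrite(f"pics/{n}7.png",cv2.resize(im[150:350,100:340],None,fx=3,fy=3) if n=="scene" else cv2.resize(im[130:300,340:520],None,fx=3.5,fy=3.5))
E
```

```text
shift units [ 0.033 -0.068  0.018] turn units 0.05 now yaw 41.48 pos [ 0.6552 -0.1684  0.2513] q6 -1.086 t 8.12 f [ 0.18  1.11 -4.12] open 0.0324
```

View pics/scene7.png

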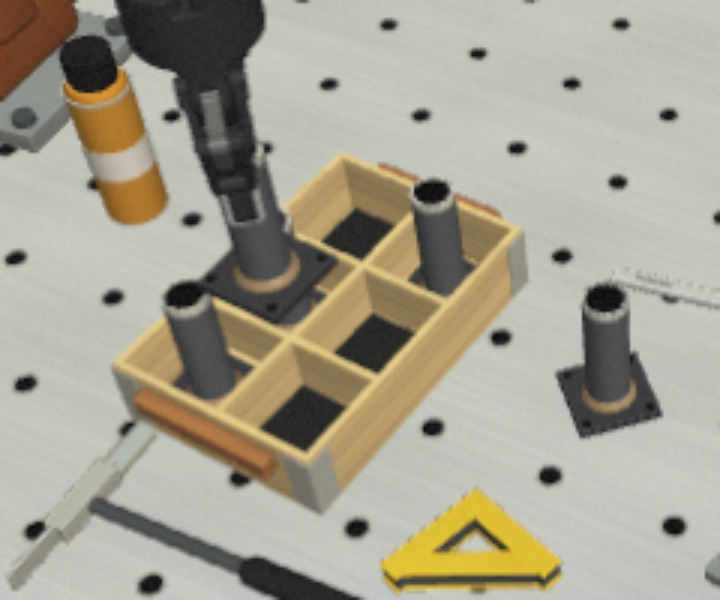

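View pics/top7.png

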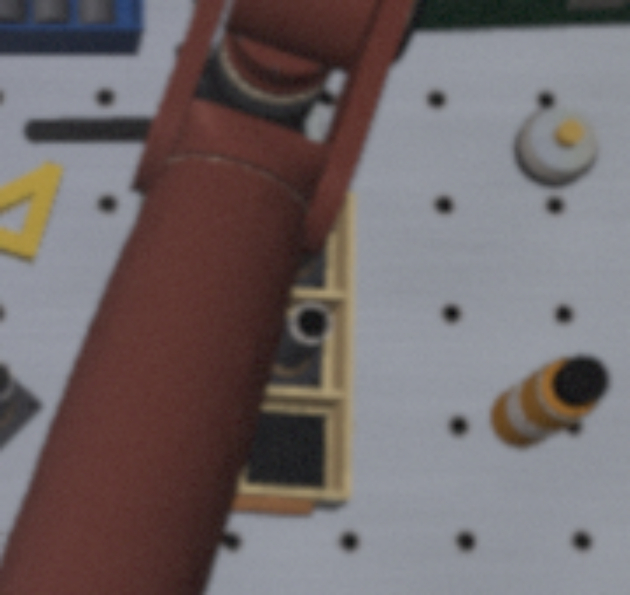

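```bash
cat > pl.py <<'E'
from h import *
def plate(n,im,d,c0,zt,dz=.01,r=.055):
    P=cloud(n,d)
    m=((abs(P[...,2]-zt)<dz)&(np.hypot(P[...,0]-c0[0],P[...,1]-c0[1])<r)&(im.max(2)<100)).astype(np.uint8)
    k,l,s,c=cv2.connectedComponentsWithStats(m);i=1+np.argmax(s[1:,4])
    v,u=np.nonzero(l==i);Q=plane(n,np.c_[u,v],zt)[:,:2].astype(np.float32)*1000
    return s[i],cv2.minAreaRect(Q),cv2.minAreaRect(P[l==i][:,:2].astype(np.float32)*1000),np.median(P[l==i][:,2])
E
python3 - <<'E'
from pl import *
z=np.load("scene7.npz")
for zt in(.185,.188,.191): print(plate("scene",z["im"],z["d"],(.655,-.169),zt))
# pads in empty cells (scene0)
z=np.load("top0.npz");im=z["im"]
for c in((.6536,-.1707),(.5678,-.1651),(.4764,-.2453)):
    print(proj("top",[[*c,.008]]))
E
```

```text
(array([166, 228,  47,  30, 481], dtype=int32), ((653.281494140625, -167.87493896484375), (66.45664978027344, 67.77070617675781), 86.64012908935547), ((655.0287475585938, -165.63136291503906), (64.2258071899414, 64.65577697753906), 84.92865753173828), np.float64(0.18884270310690798))
(array([166, 228,  47,  30, 487], dtype=int32), ((655.3997802734375, -165.6434783935547), (66.17940521240234, 67.48790740966797), 86.64014434814453), ((655.0287475585938, -165.63136291503906), (64.2258071899414, 64.65577697753906), 84.92865753173828), np.float64(0.18885076393133415))
(array([166, 228,  47,  30, 508], dtype=int32), ((657.5181884765625, -163.41201782226562), (65.9021224975586, 67.2051773071289), 86.64012908935547), ((655.0287475585938, -165.63136291503906), (64.2258071899414, 64.65577697753906), 84.92865753173828), np.float64(0.18895745947932774))
[[394.24553881 201.2257773 ]]
[[393.25537987 228.42906952]]
[[420.91822632 258.21250662]]
```

```bash
python3 - <<'E'
from h import *
c=np.array([.565,-.208]);th=np.radians(-3.75);x=np.array([np.cos(th),np.sin(th)]);y=np.array([-x[1],x[0]])
out=[]
for n,(u0,v0,w,h,f) in(("top",(370,170,80,115,5)),("scene",(130,195,150,125,5))):
    im=np.load(n+"0.npz")["im"][v0:v0+h,u0:u0+w];im=cv2.resize(im,None,fx=f,fy=f,interpolation=cv2.INTER_CUBIC)
    for a in(-86,0,86):
        for b in(-43,43):
            q=[[*(c+(a+i)/1e3*x+(b+j)/1e3*y),.062] for i,j in((-40,-40),(40,-40),(40,40),(-40,40))]
            p=(proj(n,q)-[u0,v0]+.5)*f
            cv2.polylines(im,[p.astype(np.int32)],True,(0,0,255),1)
    cv2.imwrite(f"pics/ov_{n}.png",im)
E
```

```text
(no output)
```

View pics/ov_top.png

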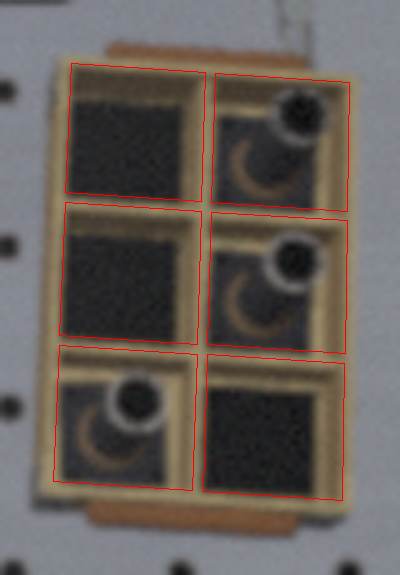

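View pics/ov_scene.png

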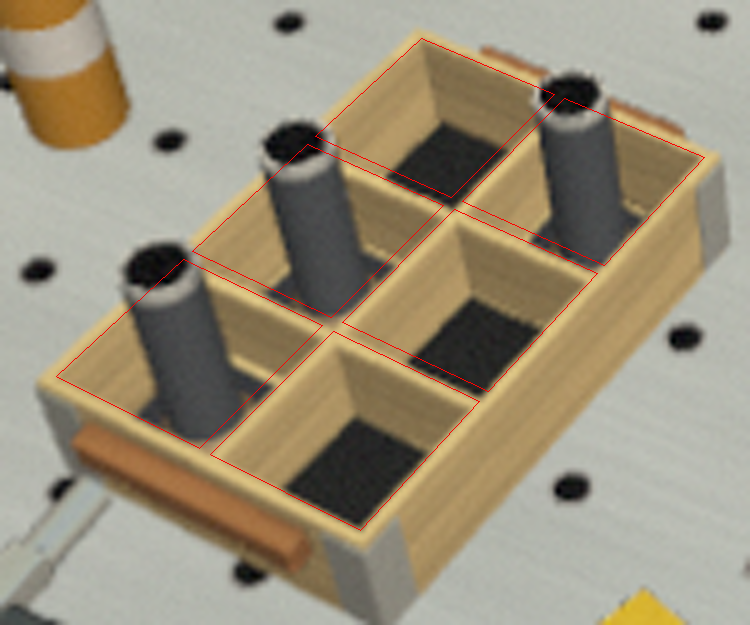

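The overlay agrees with the crate in both views to about 2 mm, and the plate is square to it within about 0.5°. Lowering now.

>>> {"fn": "drive_tool", "kwargs": {
  "commands": "1 0 -0.06 0.02 0; 1 0.6 -0.06 0.02 0; 1 1.2 -0.06 0.02 0; 1 1.8 -0.06 0.02 0; 1 2.3 -0.06 0.02 0; 1 2.3 -0.06 0.02 0; 1 2.3 -0.06 0.02 0"
}}

```text
t: 8.8
tool_pos: [0.6534, -0.1706, 0.1595]
tool_rot: [0.661, 1.471, -0.662]
contact_force: [-0.4, -0.3, -3.5]
opening: 0.0321
```

```bash
python3 - <<'E'
from p import *
from pl import plate
go([.6536,-.1707,.085],41.25)
im,d=ctrl.get_image("scene")
cv2.imwrite("pics/s8.png",cv2.resize(im[150:350,100:340],None,fx=3,fy=3))
print(plate("scene",im,d,(.655,-.169),.095))
E
```

```text
shift units [1.862 0.005 0.011] turn units 0.05 now yaw 41.5 pos [ 0.6534 -0.1706  0.1595] q6 -1.09 t 8.8 f [-0.35 -0.27 -3.45] open 0.0321
(array([175, 259,  44,  28, 435], dtype=int32), ((652.17919921875, -168.93177795410156), (67.81263732910156, 66.1908950805664), 86.10733032226562), ((652.4642333984375, -168.590576171875), (65.22627258300781, 65.69322204589844), 85.72295379638672), np.float64(0.09720615803433252))
```

View pics/s8.png

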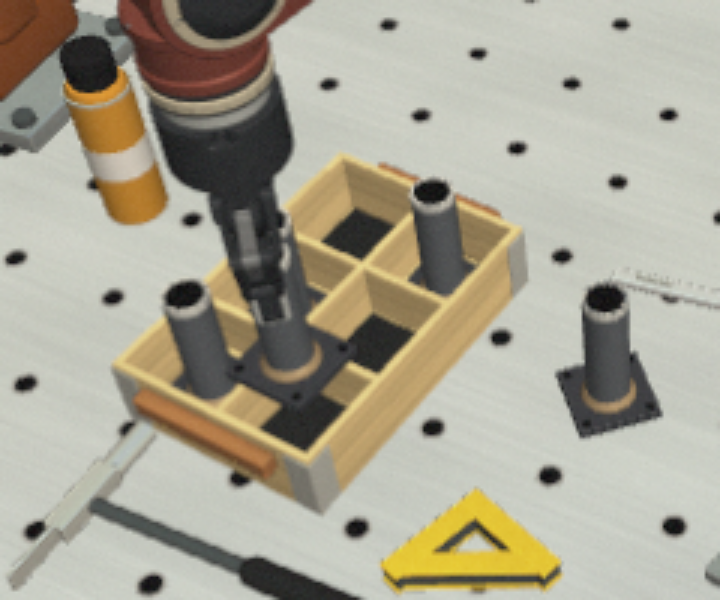

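The plate sits over the cell at about (652,-169) mm and square to it. Continuing down.

>>> {"fn": "drive_tool", "kwargs": {
  "commands": "1 0.5 0 0 0; 1 1 0 0 0; 1 1.4 0 0 0; 1 1.7 0 0 0; 1 1.86 0 0 0; 1 1.86 0 0 0; 1 1.86 0 0 0"
}}

```text
t: 9.43
tool_pos: [0.6552, -0.1719, 0.0878]
tool_rot: [0.662, 1.466, -0.662]
contact_force: [0.4, -0.4, -4.4]
opening: 0.0326
```

>>> {"fn": "drive_tool", "kwargs": {
  "commands": "1 0.08 0 0 0; 1 0.15 0 0 0; 1 0.2 0 0 0; 1 0.2 0 0 0"
}}

```text
t: 9.77
tool_pos: [0.6544, -0.1717, 0.0785]
tool_rot: [0.662, 1.467, -0.662]
contact_force: [0.1, -0.2, -4.6]
opening: 0.0325
```

>>> {"fn": "drive_tool", "kwargs": {
  "commands": "1 0.03 0 0 0; 1 0.06 0 0 0; 1 0.08 0 0 0; 1 0.08 0 0 0"
}}

```text
t: 10.1
tool_pos: [0.655, -0.1722, 0.0784]
tool_rot: [0.661, 1.467, -0.662]
contact_force: [-5.8, 0.9, 7.5]
opening: 0.0324
```

Contact is at the predicted height (TCP 78 mm). I'll release and look.

>>> {"fn": "drive_tool", "kwargs": {
  "commands": "1 -0.04 0 0 0; 0.3 -0.04 0 0 0; 0 -0.04 0 0 0; -1 -0.04 0 0 0; -1 -0.04 0 0 0; -1 -0.04 0 0 0; -1 -0.04 0 0 0; -1 -0.04 0 0 0"
}}

```text
t: 10.77
tool_pos: [0.6544, -0.1716, 0.0768]
tool_rot: [0.662, 1.467, -0.662]
contact_force: [0.2, -0.3, 0.2]
opening: 0.0856
```

```bash
python3 - <<'E'
from p import *
go([.6536,-.1707,.085],41.25)
im,d=ctrl.get_image("scene")
cv2.imwrite("pics/s9.png",cv2.resize(im[150:350,100:340],None,fx=3,fy=3))
E
```

```text
shift units [-0.205 -0.    -0.031] turn units 0.04 now yaw 41.45 pos [ 0.6544 -0.1716  0.0768] q6 -1.09 t 10.77 f [ 0.15 -0.29  0.22] open 0.0856
```

View pics/s9.png

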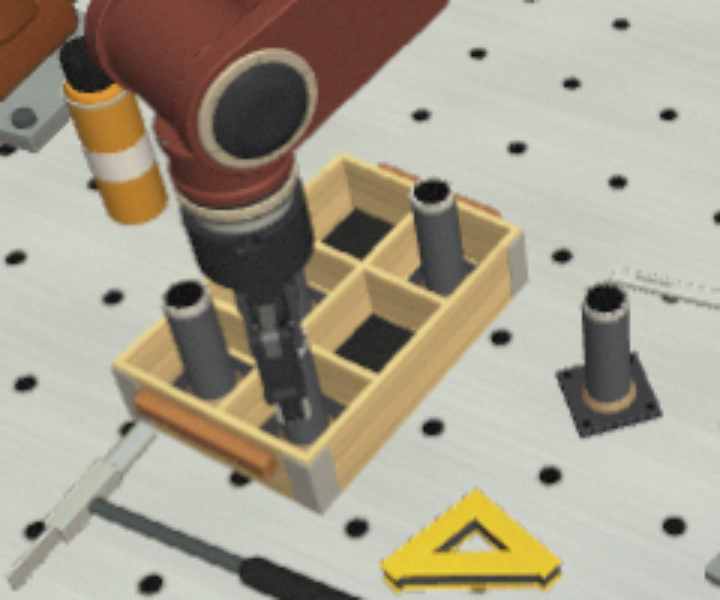

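The foot stands at the bottom of its cell, near (305,420) in the crop. Retreating, then to the bench foot.

>>> {"fn": "drive_tool", "kwargs": {
  "commands": "-1 -0.5 0 0 0; -1 -1.3 0 0 0; -1 -2.2 0 0 0; -1 -3 0 0 0; -1 -3.2 0 0 0; -1 -3.2 0 0 0"
}}

```text
t: 11.32
tool_pos: [0.6565, -0.1725, 0.2099]
tool_rot: [0.662, 1.459, -0.661]
contact_force: [0.7, 0.4, -0.1]
opening: 0.0856
```

```bash
python3 - <<'E'
from p import *
go([.515,.005,.2],90)
E
```

```text
shift units [ 0.207  0.284 -5.669] turn units -9.71 now yaw 41.45 pos [ 0.6565 -0.1725  0.2099] q6 -1.09 t 11.32 f [ 0.73  0.44 -0.07] open 0.0856
```

>>> {"fn": "drive_tool", "kwargs": {
  "commands": "-1 0 0.04 -0.6 -1.2; -1 0 0.1 -1.4 -2.4; -1 0 0.14 -2.2 -3.7; -1 0 0.18 -3.1 -5; -1 0.05 0.22 -4 -6.3; -1 0.1 0.26 -4.8 -7.6; -1 0.15 0.28 -5.4 -8.8; -1 0.2 0.28 -5.67 -9.7"
}}

```text
t: 11.98
tool_pos: [0.5096, 0.0081, 0.1938]
tool_rot: [-0.004, 1.575, 0.006]
contact_force: [0.6, 0.1, -0.3]
opening: 0.0853
```

>>> {"fn": "drive_tool", "kwargs": {
  "commands": "-1 0 0 0 0; -1 0 0 0 0; -1 0 0 0 0"
}}

```text
t: 12.23
tool_pos: [0.5126, 0.0053, 0.1959]
tool_rot: [0.002, 1.572, -0.003]
contact_force: [0.4, -0.6, 0.3]
opening: 0.0853
```

```bash
python3 - <<'E'
from p import *
from m import tube
go([.515,.005,.067],90)
im,d=ctrl.get_image("scene");c,w=tube("scene",im,d,(.515,.005),.11);print(c,w)
cv2.imwrite("pics/s10.png",cv2.resize(im[130:350,180:420],None,fx=2.7,fy=2.7))
E
```

```text
shift units [ 3.222 -0.007  0.064] turn units -0.04 now yaw 89.82 pos [0.5126 0.0053 0.1959] q6 -1.702 t 12.23 f [ 0.43 -0.57  0.3 ] open 0.0853
[0.51469315 0.00368376] 0.03208888518475475
```

View pics/s10.png

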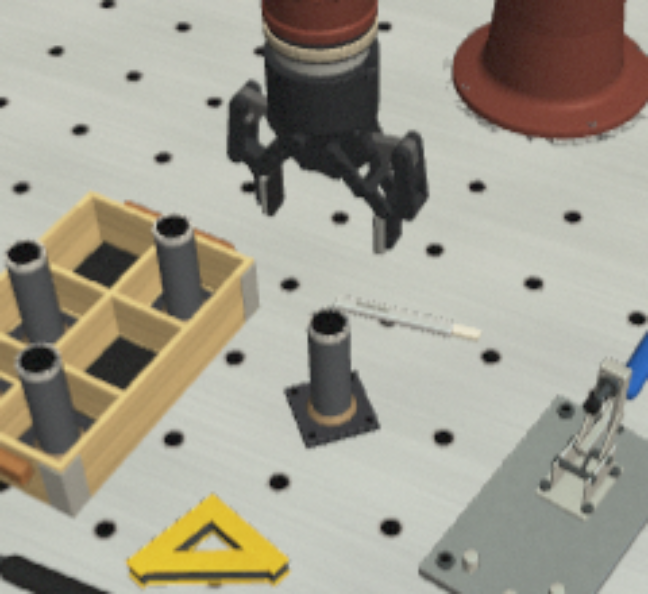

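>>> {"fn": "drive_tool", "kwargs": {
  "commands": "-1 0 0 0.06 0; -1 0.7 0 0.06 0; -1 1.4 0 0.06 0; -1 2.1 0 0.06 0; -1 2.7 0 0.06 0; -1 3.1 0 0.06 0; -1 3.15 0 0.06 0; -1 3.15 0 0.06 0"
}}

```text
t: 12.95
tool_pos: [0.5146, 0.0054, 0.0697]
tool_rot: [0.002, 1.574, -0.001]
contact_force: [1.0, 1.2, 1.1]
opening: 0.0853
```

>>> {"fn": "drive_tool", "kwargs": {
  "commands": "0 0 0 0 0; 0.4 0 0 0 0; 1 0 0 0 0; 1 0 0 0 0; 1 0 0 0 0; 1 0 0 0 0; 1 0 0 0 0; 1 0 0 0 0"
}}

```text
t: 13.62
tool_pos: [0.5161, 0.0053, 0.0723]
tool_rot: [-0.0, 1.569, -0.002]
contact_force: [-0.2, -2.1, 6.3]
opening: 0.0321
```

>>> {"fn": "drive_tool", "kwargs": {
  "commands": "1 0 0 0 0; 1 -0.3 0 0 0; 1 -0.8 0 0 0; 1 -1.4 0 0 0; 1 -2.1 0 0 0; 1 -2.8 0 0 0; 1 -3.5 0 0 0; 1 -4 0 0 0"
}}

```text
t: 14.28
tool_pos: [0.5146, 0.0063, 0.2326]
tool_rot: [0.001, 1.571, 0.0]
contact_force: [1.6, 0.3, -4.7]
opening: 0.0322
```

>>> {"fn": "drive_tool", "kwargs": {
  "commands": "1 0 0 0 0; 1 0 0 0 0"
}}

```text
t: 14.45
tool_pos: [0.5149, 0.0061, 0.2309]
tool_rot: [0.001, 1.57, -0.0]
contact_force: [-0.2, -1.2, -6.4]
opening: 0.0319
```

```bash
python3 - <<'E'
from p import *
from pl import plate
go([.5678,-.1651,.25],41.25)
im,d=ctrl.get_image("scene")
cv2.imwrite("pics/s11.png",cv2.resize(im[130:350,180:420],None,fx=2.7,fy=2.7))
print(plate("scene",im,d,(.515,.005),ctrl.get_obs()["tool_pos"][2]-.062))
E
```

```text
shift units [-0.479 -4.278  1.326] turn units 9.74 now yaw 89.96 pos [0.5149 0.0061 0.2309] q6 -1.703 t 14.45 f [-0.19 -1.25 -6.44] open 0.0319
(array([283, 218,  38,  29, 456], dtype=int32), ((519.3375244140625, 7.1842498779296875), (67.66897583007812, 64.29796600341797), 44.59554672241211), ((516.309326171875, 5.014575958251953), (65.43379974365234, 63.377140045166016), 45.49727249145508), np.float64(0.16688277066576057))
```

View pics/s11.png

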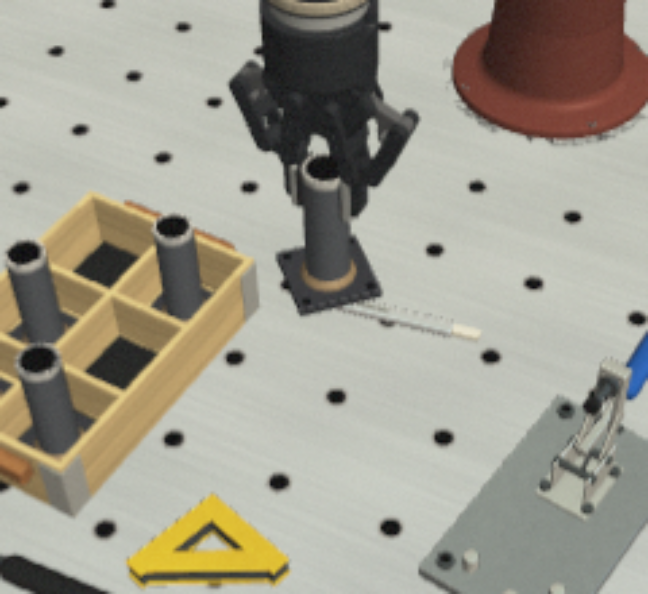

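The foot hangs upright with its plate at 45°. Moving it over the middle +y cell.

>>> {"fn": "drive_tool", "kwargs": {
  "commands": "1 -0.2 -0.3 0.1 1; 1 -0.4 -0.9 0.25 2.3; 1 -0.45 -1.6 0.45 3.6; 1 -0.45 -2.3 0.7 4.9; 1 -0.45 -3 0.95 6.2; 1 -0.45 -3.6 1.15 7.5; 1 -0.45 -4.1 1.28 8.7; 1 -0.45 -4.28 1.33 9.74"
}}

```text
t: 15.17
tool_pos: [0.5669, -0.1676, 0.2445]
tool_rot: [0.67, 1.471, -0.672]
contact_force: [0.3, 0.4, -4.9]
opening: 0.0326
```

>>> {"fn": "drive_tool", "kwargs": {
  "commands": "1 0 0 0 0; 1 0 0 0 0; 1 0 0 0 0"
}}

```text
t: 15.42
tool_pos: [0.5672, -0.1644, 0.2467]
tool_rot: [0.663, 1.471, -0.663]
contact_force: [-0.8, 0.2, -5.1]
opening: 0.0324
```

```bash
python3 - <<'E'
from p import *
from pl import plate
go([.5678,-.1651,.16],41.25)
im,d=ctrl.get_image("scene")
cv2.imwrite("pics/s12.png",cv2.resize(im[130:350,100:340],None,fx=2.7,fy=2.7))
print(plate("scene",im,d,(.568,-.165),ctrl.get_obs()["tool_pos"][2]-.062))
E
```

```text
shift units [2.168 0.003 0.031] turn units 0.03 now yaw 41.38 pos [ 0.5672 -0.1644  0.2467] q6 -1.131 t 15.42 f [-0.76  0.24 -5.07] open 0.0324
(array([195, 206,  44,  25, 455], dtype=int32), ((572.5684814453125, -159.4735565185547), (66.7712631225586, 67.31300354003906), 86.6231689453125), ((567.8112182617188, -164.4042205810547), (66.35391998291016, 65.94186401367188), 86.74142456054688), np.float64(0.18224133034241896))
```

View pics/s12.png

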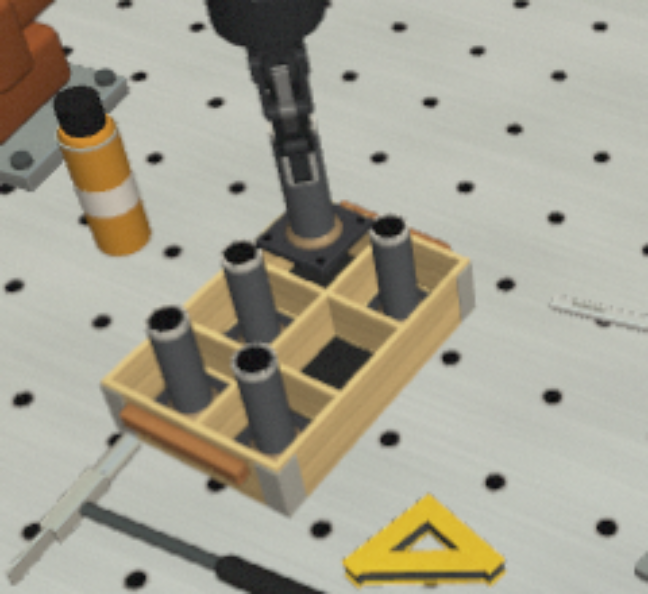

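Foot A stands correctly in its cell, at (268,415) in the crop. The second foot is centred and square over the middle cell. Lowering.

>>> {"fn": "drive_tool", "kwargs": {
  "commands": "1 0.5 0 0.03 0; 1 1.1 0 0.03 0; 1 1.7 0 0.03 0; 1 2.2 0 0.03 0; 1 2.6 0 0.03 0; 1 2.6 0 0.03 0"
}}

```text
t: 15.97
tool_pos: [0.5658, -0.1641, 0.1398]
tool_rot: [0.664, 1.476, -0.664]
contact_force: [-1.2, 0.9, -4.8]
opening: 0.0324
```

```bash
python3 - <<'E'
from p import *
from pl import plate
go([.5678,-.1651,.085],41.25)
im,d=ctrl.get_image("scene")
cv2.imwrite("pics/s13.png",cv2.resize(im[130:350,100:340],None,fx=2.7,fy=2.7))
print(plate("scene",im,d,(.568,-.165),ctrl.get_obs()["tool_pos"][2]-.062))
E
```

```text
shift units [1.369 0.025 0.063] turn units 0.03 now yaw 41.38 pos [ 0.5658 -0.1641  0.1398] q6 -1.131 t 15.97 f [-1.21  0.9  -4.85] open 0.0324
(array([204, 240,  41,  26, 404], dtype=int32), ((570.6088256835938, -158.83694458007812), (66.55839538574219, 67.70362091064453), 87.00852966308594), ((566.0067749023438, -162.8389892578125), (65.38047790527344, 66.14810943603516), 86.77418518066406), np.float64(0.07576201249453746))
```

View pics/s13.png

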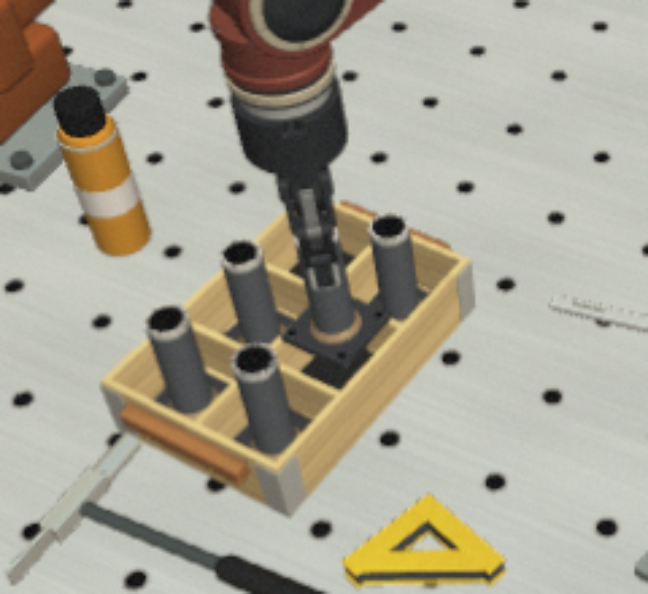

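>>> {"fn": "drive_tool", "kwargs": {
  "commands": "1 0.3 0.02 0.04 0; 1 0.7 0.02 0.04 0; 1 1.05 0.02 0.04 0; 1 1.3 0.02 0.04 0; 1 1.4 0.02 0.04 0; 1 1.4 0.02 0.04 0"
}}

```text
t: 16.52
tool_pos: [0.5697, -0.1667, 0.0874]
tool_rot: [0.665, 1.469, -0.665]
contact_force: [-0.2, -0.2, -4.7]
opening: 0.0323
```

>>> {"fn": "drive_tool", "kwargs": {
  "commands": "1 0.04 0 0 0; 1 0.08 0 0 0; 1 0.12 0 0 0; 1 0.12 0 0 0"
}}

```text
t: 16.85
tool_pos: [0.5707, -0.1672, 0.0844]
tool_rot: [0.665, 1.466, -0.665]
contact_force: [-0.0, 0.2, -5.1]
opening: 0.0319
```

>>> {"fn": "drive_tool", "kwargs": {
  "commands": "1 0.05 0 -0.04 0; 1 0.1 0 -0.04 0; 1 0.15 0 -0.04 0; 1 0.15 0 -0.04 0"
}}

```text
t: 17.18
tool_pos: [0.57, -0.1662, 0.0803]
tool_rot: [0.664, 1.466, -0.665]
contact_force: [-4.1, 0.6, 5.9]
opening: 0.032
```

>>> {"fn": "drive_tool", "kwargs": {
  "commands": "1 0.03 0 0 0; 1 0.06 0 0 0; 1 0.06 0 0 0"
}}

```text
t: 17.43
tool_pos: [0.5703, -0.1664, 0.0803]
tool_rot: [0.664, 1.466, -0.665]
contact_force: [-10.1, 3.6, 16.7]
opening: 0.0323
```

Contact came at TCP 80.3 mm. The grasp was at 72.3 mm on the bench, so the underside is at 8.0 mm, the pad height. Releasing.

>>> {"fn": "drive_tool", "kwargs": {
  "commands": "1 -0.08 0 0 0; 0.3 -0.08 0 0 0; 0 -0.08 0 0 0; -1 -0.08 0 0 0; -1 -0.08 0 0 0; -1 -0.08 0 0 0; -1 -0.08 0 0 0; -1 -0.08 0 0 0"
}}

```text
t: 18.1
tool_pos: [0.5695, -0.1659, 0.0788]
tool_rot: [0.665, 1.467, -0.665]
contact_force: [0.3, -0.0, 0.0]
opening: 0.0855
```

>>> {"fn": "drive_tool", "kwargs": {
  "commands": "-1 -0.4 0 0 0; -1 -1 0 0 0; -1 -1.8 0 0 0; -1 -2.6 0 0 0; -1 -3.4 0 0 0; -1 -4 0 0 0; -1 -4 0 0 0; -1 -4 0 0 0"
}}

```text
t: 18.77
tool_pos: [0.5705, -0.1663, 0.2413]
tool_rot: [0.664, 1.462, -0.664]
contact_force: [0.7, -0.7, -0.0]
opening: 0.0853
```

```bash
python3 - <<'E'
from p import *
go([.45,.1,.3],41.25)
E
```

```text
shift units [-1.491  2.127 -6.986] turn units -0.0 now yaw 41.25 pos [ 0.5705 -0.1663  0.2413] q6 -1.129 t 18.77 f [ 0.66 -0.74 -0.04] open 0.0853
```

Moving the arm aside for a clear final look.

>>> {"fn": "drive_tool", "kwargs": {
  "commands": "-1 -0.3 0.3 -0.8 0; -1 -0.6 0.6 -1.6 0; -1 -0.9 0.9 -2.5 0; -1 -1.2 1.1 -3.4 0; -1 -1.4 1.3 -4.3 0; -1 -1.4 1.6 -5.2 0; -1 -1.4 1.8 -6 0; -1 -1.4 1.8 -6 0"
}}

```text
t: 19.43
tool_pos: [0.4627, 0.0661, 0.2932]
tool_rot: [0.661, 1.472, -0.66]
contact_force: [-0.0, -0.6, -0.1]
opening: 0.0855
```

```bash
python3 - <<'E'
from p import *
from m import tube
c=np.array([.565,-.208]);th=np.radians(-3.75);x=np.array([np.cos(th),np.sin(th)]);y=np.array([-x[1],x[0]])
for n in("scene","top"):
    im,d=ctrl.get_image(n);cv2.imwrite(f"pics/{n}_end.png",im)
    for nm,c0 in(("A",(.654,-.171)),("B",(.569,-.166)),("sa",(.648,-.258)),("sb",(.561,-.25)),("sc",(.481,-.159))):
        try:
            t,w=tube(n,im,d,c0,.118);P=cloud(n,d);r=t-c
            m=(np.hypot(P[...,0]-t[0],P[...,1]-t[1])<.02);print(n,nm,t.round(4),w.round(4),"in crate mm",(r@x*1e3).round(1),(r@y*1e3).round(1),"top z",np.percentile(P[m][:,2],98).round(4))
        except Exception as e: print(n,nm,e)
print(ctrl.get_obs()["t"],ctrl.get_obs()["tool_pos"])
E
```

```text
scene A [ 0.6529 -0.1722] 0.0331 in crate mm 85.4 41.5 top z 0.1204
scene B [ 0.5697 -0.1674] 0.0332 in crate mm 2.1 40.8 top z 0.1201
scene sa [ 0.6495 -0.2575] 0.0347 in crate mm 87.5 -43.9 top z 0.1179
scene sb [ 0.5629 -0.2501] 0.0324 in crate mm 0.7 -42.1 top z 0.1178
scene sc [ 0.4834 -0.1586] 0.0328 in crate mm -84.7 44.0 top z 0.1183
top A [ 0.6537 -0.1713] 0.0322 in crate mm 86.1 42.4 top z 0.1232
top B [ 0.5702 -0.1666] 0.0329 in crate mm 2.5 41.6 top z 0.1232
top sa [ 0.647 -0.259] 0.033 in crate mm 85.1 -45.5 top z 0.1215
top sb [ 0.5612 -0.2517] 0.0326 in crate mm -0.9 -43.9 top z 0.1217
top sc [ 0.4803 -0.1593] 0.0329 in crate mm -87.7 43.1 top z 0.121
19.5333 [0.46443316 0.06294572 0.29311196]
```

View pics/scene_end.png

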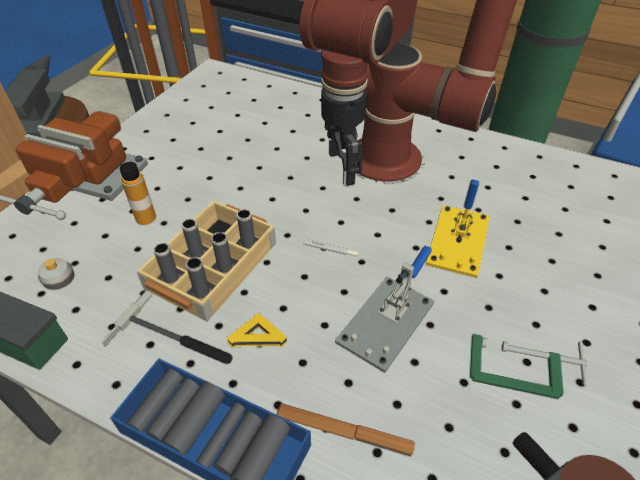

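View pics/top_end.png

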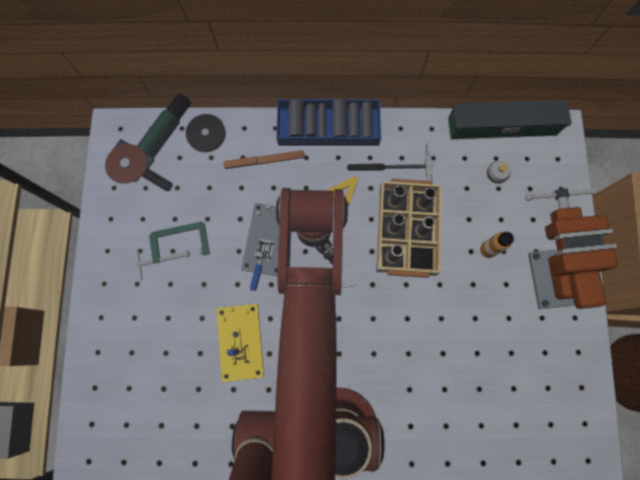

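Both feet are in their cells, at (200,275) and (220,245) in the scene view. Their tops are 2 mm above the stored feet, which is the pad thickness. The clamp is open at (400,285) and the tools are where they were.

```bash
python3 -c "
from station import ctrl
print(ctrl.finish_job())"
```

```text
the job is handed in; nothing more can be done
None
```

I opened the clamp, packed both feet upright in empty crate cells of their own, and handed the job in at about 19.5 s of the 67 s. The station reports no verdict, so the result rests on my own checks below.

- **Clamp:** I pushed the blue handle back along its arc with shut fingers until it met its stop at about 10 N. The bar was upright while the foot still stood in the jig, and it still looked open in the last pictures. I judged the bar by eye and did not measure its angle.
- **Feet:** The jig foot went into the far +x,+y cell and the bench foot into the middle +y cell. I turned each plate square to the crate (within about 1°) and lowered it until it touched the pad before letting go.
- **Last checks:** Both views put the two feet within about 2.5 mm of their cell centres. Their tops measured about 2 mm above the packed feet's, which matches the pad thickness.
- **Bystanders:** The packed feet measured within 1 mm of where they were at the start. The tools look untouched, and the arm was left clear of everything.

No check failed. The only disagreement was that the two cameras differed by up to about 3 mm in position and 3 mm in height, close to their 2 mm calibration.

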